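# Fill the display basket with the large blister pack and hang it on the stall's hook

## Task

Slide the large blister pack of capsules straight up out of the slotted wooden block and put it into the small basket while the basket stands on the counter. Then lift the basket by its handle and hang it, level and at rest, with the handle's bar across both prongs of the display stand's hook and the pack still inside. Leave the two small packs in their slots and do not disturb the other goods on the counter.

Things in the scene. Friction and masses are not known exactly. Their poses are not given: they have to be found in the camera images.
- pack_large: the large blister pack: rigid upright plastic panel 110 mm wide (y), 110 mm tall (z), the widest and tallest of three in the slotted block. Upper 32 mm: plain flat header 8 mm thick (x) to take it by; below it 14 mm thick. 50 g. Origin: centre of its lower edge. At the start its lower 35 mm are in the slot: draw it straight up
- pack_large_top (a point): middle of the upper edge of the large pack, 110 mm above its origin
- pack_small_a: small blister pack like the large one but 80 mm wide and 75 mm tall, standing in another slot of the block; bystander, stays there. Origin at the centre of its lower edge, axes as pack_large
- pack_small_b: small blister pack like the large one but 80 mm wide and 75 mm tall, standing in another slot of the block; bystander, stays there. Origin at the centre of its lower edge, axes as pack_large
- rack: fixed wooden slotted display block 150 (x) x 130 (y) x 45 mm tall. Three slots along its y at x = -50, 0, +50 mm, each 18 mm wide, 118 mm long, open at the top, floor 10 mm above the table; each holds one pack, which is where varies. Origin: centre of its underside. It may stand left or right of the hook stand
- basket: small dark-red slatted plastic basket, outside 140 (x) x 150 mm (y), rim 60 mm high, walls and floor 5 mm, open top, about 0.4 kg. A rigid strap handle stands over its middle in the y-z plane; on either side of it the basket is open, and the pack goes in upright, parallel to the handle bar, about 42 mm from it. Origin: centre of the underside
- basket_bar (a point): centre of the top bar of the basket's handle: a level flat plastic strap along the basket's y from -75 to +75 mm, 20 mm wide (x), 6 mm thick (z), its middle 150 mm above the underside (153 to its top), with upright legs of the same strap down to the middles of the two y sides. Pinch it across its 20 mm width
- stand: fixed display stand: base plate 120 x 160 x 10 mm; at its origin (on the table) a post 18 mm thick, 220 mm tall, carrying a hook of two level steel prongs 8 mm thick that point to its -x at y = +32 and -32 mm, tops at 209 mm, ends turned up from x = -138 to -152 mm, to 235 mm height. Fingers holding the middle of the basket's handle fit between the prongs
- hook_seat (a point): the place for the centre of the basket's handle bar, lying along the stand's y across both prongs: midway between them, 212 mm above the table, 115 mm in front of the post (stand frame -115, 0, 212 mm). 23 mm nearer the tips the prongs turn up
- jar_a: bystander: blue-lidded white plastic jar, 72 mm across, 55 mm tall; origin at the centre of its underside
- jar_b: bystander: green-lidded white plastic jar, 64 mm across, 45 mm tall; origin at the centre of its underside
- jar_c: bystander: red-lidded white plastic jar, 76 mm across, 60 mm tall; origin at the centre of its underside
- bottle_a: bystander: bottle, 56 mm across, 160 mm tall; origin at the centre of its underside
- carton_a: bystander: cardboard carton 60 x 110 x 50 mm; origin at the centre of its underside
- tin_a: bystander: round tin, 66 mm across, 70 mm tall; origin at the centre of its underside
- soap: bystander: blue pack of soap 60 x 90 x 35 mm; origin at the centre of its underside

How it is judged:
By the outcome, as a careful person would: the job done as asked, in the order asked, and still so for the second after the job is handed in, with the robot touching nothing.
It also fails if it takes over 72 s, if anything falls off the work surface, if the arm or the gripper's body presses on something with over 40 N, if the wrist force passes 120 N, or if a joint passes its speed limit or range.

## Robot

A 6-joint arm with a two-finger parallel gripper is mounted at the origin on the work surface. World frame = base frame: x ahead of the robot, y to its left, z up, the work surface at z = 0. Lengths are in mm, angles in rad, forces in N, time in s.
With the tool pointing down it reaches from about 400 to 925 mm from the base axis. Payload 12.5 kg.
Tool frame: the origin (TCP) lies at the very end of the fingers, on their centre line; the grasp point (between the pads) lies behind it (env.grip_depth is the z of the grasp point in the tool frame, in mm); z points along the fingers, y is the line along which they close (so a half turn about z gives the same grasp; the last joint's range is limited). The gripper opens to 95 mm and grips with 3 to 60 N. Pads are 20 mm wide; open, the fingers measure 119 mm over their backs; the gripper's body (75 mm by 180 mm) begins 59 mm behind the grasp point.
Start: joints at [1.034, 0.491, 1.559, -0, 1.092, -0.106], TCP at [260.985, 567.92, 214.661] pointing down, gripper open.
Joint ranges: [-3.1, 3.1], [-0.84, 2.19], [0.05, 2.79], [-1.13, 4.28], [0.06, 2.93], [-2.69, 2.69]. Speed limits (rad/s): [2.22, 2.22, 2.79, 3.14, 3.14, 3.14].

## Interface

Orientations are given as [roll, pitch, yaw] about the fixed x, y, z axes, in that order (R = Rz(yaw) Ry(pitch) Rx(roll)).
In Python, from cell import env, optics gives the robot as it stands.
- The arm moves only by the tool step_arm, never from a script. Its argument "moves" is a list of rows, each an object of numbers: "tx", "ty", "tz": the shift along the tool's x, y, z in mm; "roll": the turn about the tool's z in rad. In form: [{"tx": .., "ty": .., "tz": .., "roll": ..}, ...]. A call has 1 to 12 rows; each row is the pose to reach, as a shift and turn from the pose commanded when the call began, along the tool's axes at that moment; what a row does not reach only later rows make up. A row lasts 1/12 s, in which the tool goes at most 41.7 mm and 7.16 degrees, less where a joint would pass 70% of its speed; a pose out of reach is approached as far as the arm can. A call with a gripper value outside its range is refused whole. "grip" is the finger opening in mm, from 0 to 95.1, set as the call begins (left out, the last holds). The fingers move at their own pace and stop on an object; the grip force is fixed at half the most. Time passes only in rows, so rows that repeat a pose let the fingers close. It gives the time, the measured TCP pose, the force, the opening and the grip force at its end, in the units of the state.
- env.state(): the state, without advancing time (a new reading comes with each control period).
- optics.read_camera(name): name is "scene" or "top"; returns a dict with "pixels" (420x560x3 uint8, blue, green, red), "mtx" (3x3 intrinsics, pixels), "dist" ([k1, k2, p1, p2, k3] as OpenCV has them; the pictures are not rectified), "view" (4x4, takes a point from world to camera coordinates). Camera axes: x right, y down, z forward; pixel columns grow to the right and rows downward; lengths in mm; the calibration is good to about 2 mm. A picture is of the moment at which its call begins. There is no depth.
- env.job_done(): hands the job in; it is judged then, once.
The state is a dict: "t": time; "joints": joint angles; "qvel": joint speeds; "tau": joint torques, N m; "eef_pos": TCP position; "tcp_rot": TCP orientation; "ft_force": force on the tool from outside, world axes, zero at the start; "moment": the same for the moment, N m; "opening": opening from 0.0 (shut) to 1.0 (fully open); "grip_force": force on a finger pad.
Only numpy, scipy, OpenCV 4.12 (cv2) and the standard library are available. Lean on these libraries where they do the work, as an engineer would, in place of code of your own. Each camera call takes 0.05 s, during which the arm holds its last target. There are 200 camera calls.

## Working session

There is one attempt and no reset: what is moved stays moved. The work goes in short steps, Python scripts to look and compute and a tool call to move; the robot and the scene stay as the last step left them, time stands still between calls to the robot, and variables do not carry over. Pictures are saved under pics/ and viewed, at most 10 in all, crops included, and the job is handed in when it is done.

Besides the shell and the picture viewer there is one more tool, called after "Emit:" as a command line: name --argument value ..., lists and objects as JSON in quotes. step_arm: Moves the arm, as the interface text tells. Its arguments: {"type":"object","properties":{"moves":{"type":"array"},"grip":{"type":"number"}},"required":["moves"]}

```bash
mkdir -p pics; ls; python3 - <<'E'
from cell import env, optics
import cv2, numpy as np
s=env.state(); print(s, env.grip_depth)
for n in("scene","top"):
    c=optics.read_camera(n); cv2.imwrite(f"pics/{n}0.png",c["pixels"]); np.savez(f"{n}.npz",**{k:np.array(v) for k,v in c.items()})
    print(n,c["mtx"],c["dist"],c["view"])
E
```

```text
pics
{'t': 0.0, 'joints': array([ 1.03440603e+00,  4.91535210e-01,  1.55947019e+00, -3.86804099e-05,
        1.09168937e+00, -1.05629044e-01]), 'qvel': array([-6.25144825e-05, -1.88010576e-04, -7.34184027e-04, -6.93807311e-04,
       -3.16005650e-04, -1.14160221e-03]), 'tau': array([ 4.03604326e-05, -6.12642646e+01, -2.58180159e+01,  6.92252791e-02,
        4.82313917e-02, -9.20005618e-05]), 'eef_pos': array([260.85105902, 567.68448901, 214.06973311]), 'tcp_rot': array([-3.14049306e+00, -8.20853526e-05,  2.71084921e+00]), 'ft_force': array([-0.74891726,  0.08869151,  0.48079253]), 'moment': array([-0.01147856,  0.02008963, -0.01665266]), 'grip_force': 0.0, 'opening': 0.999006662776561} -18.8
scene [[382.55514194   0.         275.84699201]
 [  0.         382.55514194 207.43535604]
 [  0.           0.           1.        ]] [0.02727538 0.         0.         0.         0.        ] [[-7.40003692e-01  6.72359349e-01  1.80953584e-02  3.76182280e+02]
 [ 5.22321193e-01  5.91404618e-01 -6.14346116e-01 -1.69278009e+02]
 [-4.23763033e-01 -4.45166804e-01 -7.88829138e-01  1.22908190e+03]
 [ 0.00000000e+00  0.00000000e+00  0.00000000e+00  1.00000000e+00]]
top [[427.54087201   0.         273.84981808]
 [  0.         427.54087201 212.05554633]
 [  0.           0.           1.        ]] [-0.05223648  0.          0.          0.          0.        ] [[ 3.21846035e-03 -9.99818190e-01  1.87943975e-02 -1.18328950e+01]
 [-9.93732528e-01 -5.29780414e-03 -1.11658392e-01  5.21561419e+02]
 [ 1.11737661e-01 -1.83172360e-02 -9.93568908e-01  1.18175970e+03]
 [ 0.00000000e+00  0.00000000e+00  0.00000000e+00  1.00000000e+00]]
```

View pics/scene0.png

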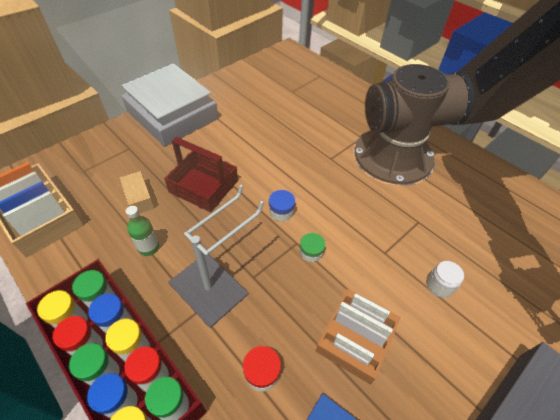

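View pics/top0.png

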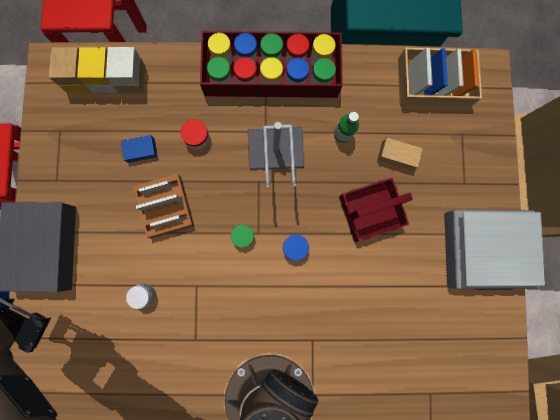

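```bash
python3 - <<'E'
import cv2, numpy as np
T=np.load("top.npz")["pixels"];S=np.load("scene.npz")["pixels"]
def tile(I,u,v,w=66,h=75,k=4):
    c=cv2.resize(I[v:v+h,u:u+w],None,fx=k,fy=k,interpolation=cv2.INTER_CUBIC)
    for i in range(0,w):
        if (u+i)%10==0: cv2.line(c,(i*k+2,0),(i*k+2,8),(0,255,255),1);cv2.putText(c,str(u+i),(i*k-8,18),0,.32,(0,255,255),1)
    for j in range(0,h):
        if (v+j)%10==0: cv2.line(c,(0,j*k+2),(8,j*k+2),(0,255,255),1);cv2.putText(c,str(v+j),(9,j*k+5),0,.32,(0,255,255),1)
    return c
a=np.hstack([tile(T,130,168),tile(T,242,118),tile(T,342,172,72)[:,:268]])
b=np.hstack([tile(S,315,290,88,100,3),tile(S,165,130,88,100,3),tile(S,185,180,88,100,3)])
print(a.shape,b.shape)
b=b[:,:a.shape[1]]; a=a[:,:b.shape[1]]
cv2.imwrite("pics/c1.png",np.vstack([a,b]))
E
```

```text
(300, 796, 3) (300, 792, 3)
```

View pics/c1.png

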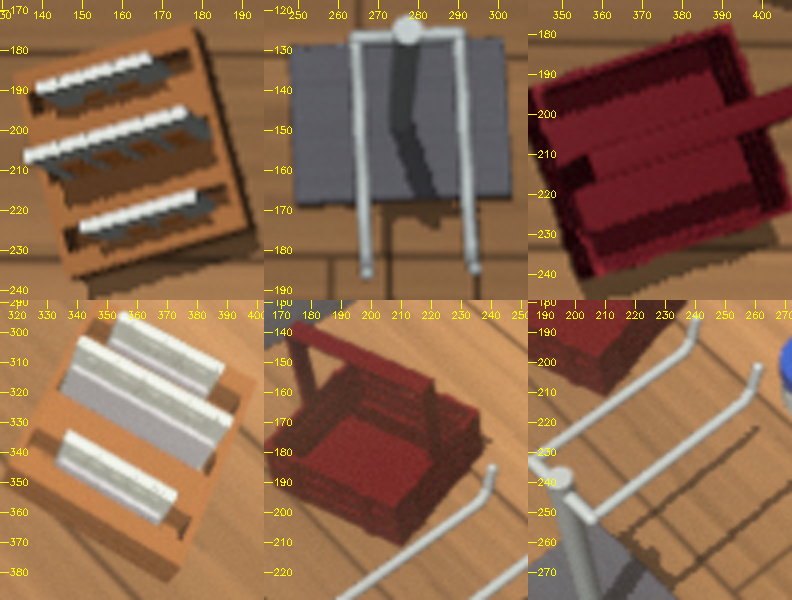

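```bash
cat > h.py <<'E'
import cv2, numpy as np
from scipy.optimize import least_squares
C={n:dict(np.load(n+".npz")) for n in("top","scene")}
def proj(c,P):
    c=C[c]; r,_=cv2.Rodrigues(c["view"][:3,:3])
    return cv2.projectPoints(np.float64(P).reshape(-1,3),r,c["view"][:3,3],c["mtx"],c["dist"])[0].reshape(-1,2)
def W(p,L):
    L=np.atleast_2d(np.float64(L)); c,s=np.cos(p[2]),np.sin(p[2])
    return np.c_[p[0]+c*L[:,0]-s*L[:,1],p[1]+s*L[:,0]+c*L[:,1],L[:,2]]
def fit(obs,p0):
    def f(p): return np.concatenate([proj(o[0],W(p,o[3:]))[0]-o[1:3] for o in obs])
    r=least_squares(f,p0,x_scale=[10,10,.1],loss="soft_l1"); return r.x,f(r.x).reshape(-1,2)
E
cat > fit1.py <<'E'
from h import *
np.set_printoptions(precision=1,suppress=True)
t,s="top","scene"
O={"rack":([(t,179,174,75,-65,45),(t,190,226,-75,-65,45),(t,148,238,-75,65,45),(t,135.5,192,75,65,45)],[500,300,.25]),
"pack":([(t,136,207,0,55,120),(t,176,196,0,-55,120),(s,341.7,303.3,0,-55,120),(s,391.7,329.3,0,55,120)],[500,300,.25]),
"stand":([(t,267.5,186,-149,32,235),(t,294.8,185,-149,-32,235),(t,265,127,0,32,209),(t,290.8,126.5,0,-32,209),(t,277.8,125,0,0,220),(s,240.5,186.5,-152,-32,235),(s,261,203,-152,32,235)],[650,0,0]),
"basket":([(t,393,178.5,70,-75,60),(t,342.8,195,70,75,60),(t,358.5,241,-70,75,60),(t,407.5,224.5,-70,-75,60),(t,411,197,0,-75,150),(s,173.7,138.3,0,-75,153),(s,221.3,156.7,0,75,153),(s,211,211.7,70,75,0)],[500,-250,.25])}
R={}
for k,(o,p) in O.items():
    R[k],r=fit(o,p); print(k,R[k][:2],round(R[k][2],4)); print(r.tolist())
np.savez("fit.npz",**R)
def box(x,y,z0,z1):
    c=[(a,b) for a,b in((-x,-y),(x,-y),(x,y),(-x,y))]
    return [[(*c[i],z),(*c[(i+1)%4],z)] for z in(z0,z1) for i in range(4)]
M={"rack":box(75,65,0,45),"pack":box(4,55,88,120),"basket":box(70,75,0,60)+box(10,75,147,153),
"stand":[[(0,y,209),(-145,y,209)] for y in(32,-32)]+[[(-145,y,209),(-149,y,235)] for y in(32,-32)]+[[(0,0,10),(0,0,220)]]}
I={n:cv2.resize(C[n]["pixels"],None,fx=4,fy=4,interpolation=cv2.INTER_CUBIC) for n in C}
for k in M:
  for n in I:
    for l in M[k]:
      q=((proj(n,W(R[k],l))+.5)*4-.5)
      cv2.line(I[n],*[tuple(int(v) for v in a) for a in q],(255,255,0),1,cv2.LINE_AA)
def cr(n,u,v): return I[n][v*4:v*4+300,u*4:u*4+264]
cv2.imwrite("pics/ov1.png",np.vstack([np.hstack([cr(t,130,168),cr(t,242,118),cr(t,347,172)]),np.hstack([cr(s,330,292),cr(s,180,135),cr(s,200,180)])]))
E
python3 fit1.py
```

```text
rack [533.9 299.4] 0.2872
[[0.07015107998643089, 0.7799524423016919], [2.8560536829888576, -0.25846012291364673], [-0.3258682376817035, 0.7290357939316152], [-1.0254314743640975, -4.539604398885643]]
pack [539.2 301.5] 0.2987
[[-0.22308604193884207, -0.08872182303014142], [0.1382082347143978, -1.1082736010730798], [-0.3022309437128001, -1.3129075306707705], [0.9566207197356675, 0.15949897011847725]]
stand [714.6 -15.5] 0.0484
[[0.07414064121962838, -1.5778038631028721], [-0.2371576408953615, -1.689684417931204], [-0.08782515602274543, -0.15166397984371827], [-0.026056527895377712, -0.6283094937578824], [0.17944702814088487, -0.03843651962529293], [1.1893010044972812, -2.7627480955577255], [1.143569717049786, -2.793007406963966]]
basket [ 527.5 -292.2] 0.3123
[[-0.6638551973306903, -0.7885725311143119], [-0.6084988162203331, -1.4483844313456586], [-0.09639362265096452, 0.4695678027812562], [1.440100158511484, 0.4979863849804076], [0.4458438364900985, -0.5268357456333206], [1.1813644071753515, -1.431850173610826], [-0.5372436577151802, 0.443750014009197], [0.6395679483089225, -0.3108124975479427]]
```

View pics/ov1.png

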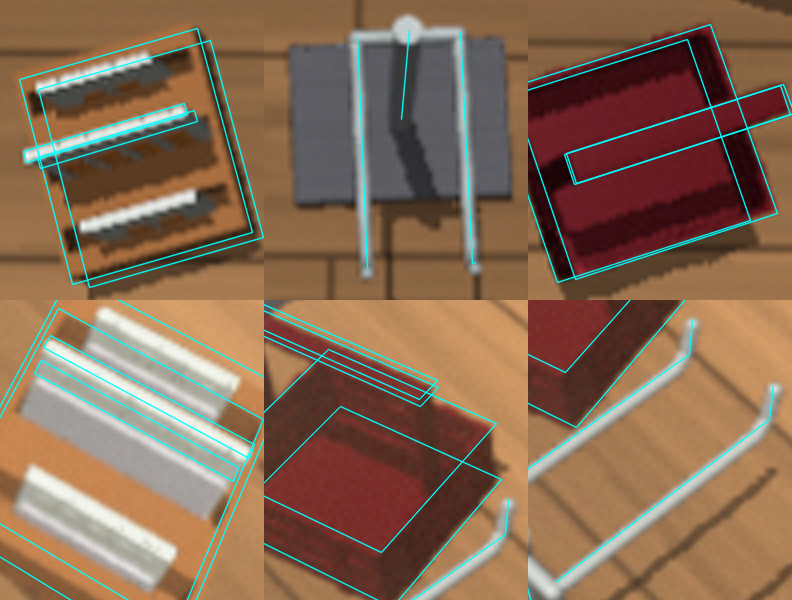

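The overlays fit well. The large pack is in the middle slot at about (539,301), yaw 0.295. The basket is at (527,-292), yaw 0.31, and the stand at (715,-15), yaw 0.05. The pack should go on the basket's -x side so it clears the prongs.

```bash
cat > go.py <<'E'
import sys, numpy as np
from cell import env
from scipy.spatial.transform import Rotation as R
x,y,z,yaw=map(float,sys.argv[1:5])
s=env.state(); r=R.from_euler("xyz",s["tcp_rot"])
t=r.inv().apply(np.array([x,y,z])-s["eef_pos"])
psi=s["tcp_rot"][2]; d=(yaw-psi+np.pi)%(2*np.pi)-np.pi
print("t",round(s["t"],2),"pos",s["eef_pos"].round(1),"rot",s["tcp_rot"].round(3),"shift",t.round(1),"roll",round(-d,3),"open",round(s["opening"]*95.1,1),"F",s["ft_force"].round(1),"g",s["grip_force"])
E
python3 go.py 539.5 301.5 150 1.866
```

```text
t 0.1 pos [260.9 567.7 214.1] rot [-3.141 -0.     2.711] shift [-364.4 -125.5   64.2] roll 0.845 open 94.7 F [-0.6 -0.7  0.2] g 0.0
```

Emit:
step_arm --moves '[{"tx": -364, "ty": -126, "tz": 30, "roll": 0.845}, {"tx": -364, "ty": -126, "tz": 30, "roll": 0.845}, {"tx": -364, "ty": -126, "tz": 30, "roll": 0.845}, {"tx": -364, "ty": -126, "tz": 30, "roll": 0.845}, {"tx": -364, "ty": -126, "tz": 30, "roll": 0.845}, {"tx": -364, "ty": -126, "tz": 30, "roll": 0.845}, {"tx": -364, "ty": -126, "tz": 30, "roll": 0.845}, {"tx": -364, "ty": -126, "tz": 30, "roll": 0.845}, {"tx": -364, "ty": -126, "tz": 30, "roll": 0.845}, {"tx": -364, "ty": -126, "tz": 64, "roll": 0.845}, {"tx": -364, "ty": -126, "tz": 64, "roll": 0.845}, {"tx": -364, "ty": -126, "tz": 64, "roll": 0.845}]' --grip 40

```text
t: 1.1
eef_pos: [538.5, 300.7, 149.2]
tcp_rot: [-3.138, 0.0, 1.864]
ft_force: [0.2, 0.4, 1.2]
opening: 0.424
grip_force: 0.0
```

```bash
python3 go.py 539.5 301.5 91 1.866
```

```text
t 1.1 pos [538.5 300.7 149.2] rot [-3.138  0.     1.864] shift [ 0.5  1.4 58.2] roll -0.002 open 40.3 F [0.2 0.4 1.2] g 0.0
```

Emit:
step_arm --moves '[{"tx": 0, "ty": 1, "tz": 20}, {"tx": 0, "ty": 1, "tz": 40}, {"tx": 0, "ty": 1, "tz": 50}, {"tx": 0, "ty": 1, "tz": 58}, {"tx": 0, "ty": 1, "tz": 58}, {"tx": 0, "ty": 1, "tz": 58}]'

```text
validation failed for argument at $.mo...
```

```bash
cat > pic.py <<'E'
import sys,cv2,numpy as np
from cell import optics
name=sys.argv[1]; out=[]
for a in sys.argv[2:]:
    n,u,v=a.split(","); u=int(u);v=int(v)
    c=optics.read_camera(n); np.savez(n+".npz",**{k:np.array(q) for k,q in c.items()})
    out.append(cv2.resize(c["pixels"][v:v+120,u:u+100],None,fx=4,fy=4,interpolation=cv2.INTER_CUBIC))
m=min(o.shape[0] for o in out)
cv2.imwrite(f"pics/{name}.png",np.hstack([o[:m] for o in out]))
E
python3 go.py 539.5 301.5 91 1.866; python3 pic.py g1 scene,310,270 top,110,140
```

```text
t 1.1 pos [538.5 300.7 149.2] rot [-3.138  0.     1.864] shift [ 0.5  1.4 58.2] roll -0.002 open 40.3 F [0.2 0.4 1.2] g 0.0
```

View pics/g1.png

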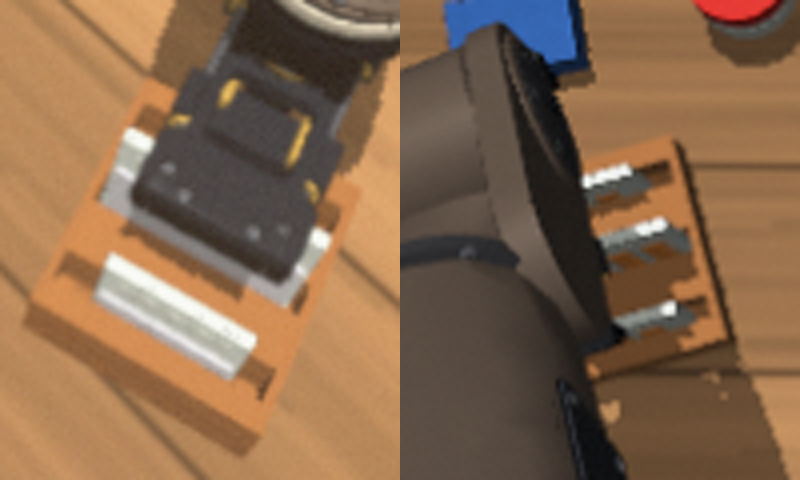

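The picture shows the gripper centred over the middle (large) pack, with equal pack ends visible on both sides. The move was refused because the rows had no roll value, so I'm resending it.

Emit:
step_arm --moves '[{"tx": 0, "ty": 1, "tz": 20, "roll": 0}, {"tx": 0, "ty": 1, "tz": 40, "roll": 0}, {"tx": 0, "ty": 1, "tz": 50, "roll": 0}, {"tx": 0, "ty": 1, "tz": 58, "roll": 0}, {"tx": 0, "ty": 1, "tz": 58, "roll": 0}, {"tx": 0, "ty": 1, "tz": 58, "roll": 0}]'

```text
t: 1.7
eef_pos: [540.1, 302.3, 93.4]
tcp_rot: [3.141, -0.0, 1.866]
ft_force: [0.1, -0.1, 0.5]
opening: 0.424
grip_force: 0.0
```

Emit:
step_arm --moves '[{"tx": 0, "ty": 0, "tz": 0, "roll": 0}, {"tx": 0, "ty": 0, "tz": 0, "roll": 0}, {"tx": 0, "ty": 0, "tz": 0, "roll": 0}, {"tx": 0, "ty": 0, "tz": 0, "roll": 0}, {"tx": 0, "ty": 0, "tz": 0, "roll": 0}, {"tx": 0, "ty": 0, "tz": 0, "roll": 0}]' --grip 0

```text
t: 2.2
eef_pos: [540.2, 301.7, 92.8]
tcp_rot: [3.141, -0.0, 1.866]
ft_force: [0.2, 0.2, 1.0]
opening: 0.083
grip_force: 30.0
```

Emit:
step_arm --moves '[{"tx": 0, "ty": 0, "tz": -8, "roll": 0}, {"tx": 0, "ty": 0, "tz": -16, "roll": 0}, {"tx": 0, "ty": 0, "tz": -26, "roll": 0}, {"tx": 0, "ty": 0, "tz": -38, "roll": 0}, {"tx": 0, "ty": 0, "tz": -52, "roll": 0}, {"tx": 0, "ty": 0, "tz": -75, "roll": 0}, {"tx": 0, "ty": 0, "tz": -100, "roll": 0}, {"tx": 0, "ty": 0, "tz": -130, "roll": 0}, {"tx": 0, "ty": 0, "tz": -160, "roll": 0}, {"tx": 0, "ty": 0, "tz": -190, "roll": 0}, {"tx": 0, "ty": 0, "tz": -220, "roll": 0}, {"tx": 0, "ty": 0, "tz": -250, "roll": 0}]'

```text
t: 3.2
eef_pos: [539.5, 301.5, 345.7]
tcp_rot: [3.14, -0.0, 1.866]
ft_force: [0.1, 0.8, 0.4]
opening: 0.084
grip_force: 30.0
```

```bash
python3 go.py 487 -305 350 1.883; python3 -c "
from h import *
f=np.load('fit.npz')
print(W(f['basket'],[[-42,0,0],[0,0,0]]),W(f['stand'],[[-115,0,0],[-122,0,0],[-190,0,0]]))"
```

```text
t 3.2 pos [539.5 301.5 345.7] rot [ 3.14  -0.     1.866] shift [-565.  -226.6   -4.7] roll -0.017 open 8.0 F [0.1 0.8 0.4] g 29.99883860349655
[[ 487.52249491 -305.1209036     0.        ]
 [ 527.49041148 -292.21487225    0.        ]] [[599.6867149  -21.06929039   0.        ]
 [592.69492691 -21.4082604    0.        ]
 [524.7747007  -24.70111188   0.        ]]
```

Emit:
step_arm --moves '[{"tx": -10, "ty": -4, "tz": 0, "roll": 0}, {"tx": -30, "ty": -12, "tz": 0, "roll": 0}, {"tx": -60, "ty": -24, "tz": 0, "roll": 0}, {"tx": -90, "ty": -36, "tz": 0, "roll": 0}, {"tx": -120, "ty": -48, "tz": 0, "roll": 0}, {"tx": -150, "ty": -60, "tz": 0, "roll": 0}, {"tx": -180, "ty": -72, "tz": 0, "roll": 0}, {"tx": -210, "ty": -84, "tz": 0, "roll": 0}, {"tx": -240, "ty": -96, "tz": 0, "roll": 0}, {"tx": -270, "ty": -108, "tz": 0, "roll": 0}, {"tx": -300, "ty": -120, "tz": 0, "roll": 0}, {"tx": -330, "ty": -132, "tz": 0, "roll": 0}]'

```text
t: 4.2
eef_pos: [508.8, -53.9, 343.5]
tcp_rot: [3.141, 0.0, 1.866]
ft_force: [0.4, 0.4, -0.6]
opening: 0.079
grip_force: 30.0
```

Emit:
step_arm --moves '[{"tx": -30, "ty": -12, "tz": 0, "roll": -0.01}, {"tx": -60, "ty": -24, "tz": 0, "roll": -0.02}, {"tx": -90, "ty": -36, "tz": 0, "roll": -0.02}, {"tx": -120, "ty": -48, "tz": 0, "roll": -0.02}, {"tx": -150, "ty": -60, "tz": 0, "roll": -0.02}, {"tx": -180, "ty": -72, "tz": 0, "roll": -0.02}, {"tx": -205, "ty": -82, "tz": 0, "roll": -0.02}, {"tx": -220, "ty": -90, "tz": 0, "roll": -0.02}, {"tx": -230, "ty": -94, "tz": 0, "roll": -0.02}, {"tx": -235, "ty": -95, "tz": 0, "roll": -0.02}, {"tx": -235, "ty": -95, "tz": 0, "roll": -0.02}]'

```text
t: 5.12
eef_pos: [487.0, -305.2, 342.8]
tcp_rot: [3.141, 0.0, 1.885]
ft_force: [-0.0, 0.2, -0.9]
opening: 0.078
grip_force: 30.0
```

```bash
python3 go.py 487.5 -305.1 180 1.883; python3 pic.py g2 scene,150,90 top,330,140
```

```text
t 5.12 pos [ 487.  -305.2  342.8] rot [3.141 0.    1.885] shift [ -0.    0.4 162.8] roll 0.002 open 7.4 F [-0.   0.2 -0.9] g 29.99887526035309
```

View pics/g2.png

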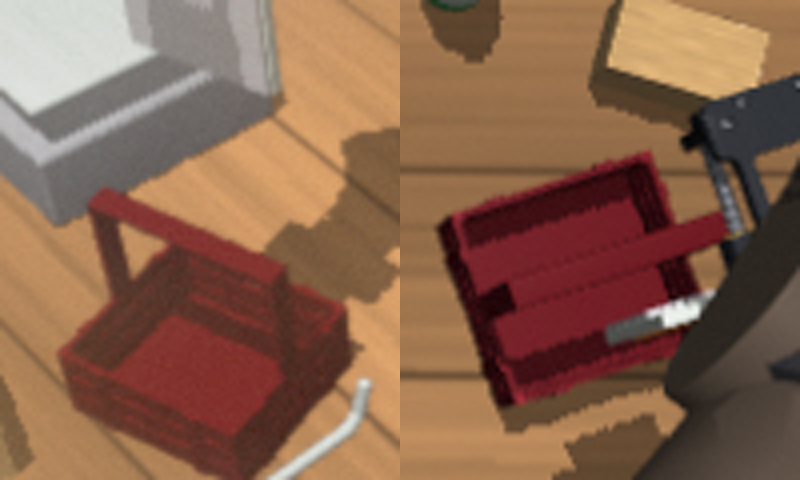

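The basket is in place with its -x half free, and the pack hangs over that half, parallel to the bar. Lowering it now.

Emit:
step_arm --moves '[{"tx": 0, "ty": 0, "tz": 25, "roll": 0}, {"tx": 0, "ty": 0, "tz": 55, "roll": 0}, {"tx": 0, "ty": 0, "tz": 85, "roll": 0}, {"tx": 0, "ty": 0, "tz": 115, "roll": 0}, {"tx": 0, "ty": 0, "tz": 140, "roll": 0}, {"tx": 0, "ty": 0, "tz": 160, "roll": 0}, {"tx": 0, "ty": 0, "tz": 180, "roll": 0}, {"tx": 0, "ty": 0, "tz": 195, "roll": 0}, {"tx": 0, "ty": 0, "tz": 210, "roll": 0}, {"tx": 0, "ty": 0, "tz": 225, "roll": 0}, {"tx": 0, "ty": 0, "tz": 235, "roll": 0}, {"tx": 0, "ty": 0, "tz": 240, "roll": 0}]'

```text
t: 6.22
eef_pos: [487.2, -303.8, 101.6]
tcp_rot: [-3.141, -0.001, 1.887]
ft_force: [0.8, -0.3, -0.3]
opening: 0.08
grip_force: 30.0
```

Emit:
step_arm --moves '[{"tx": 0, "ty": 0, "tz": 3, "roll": 0}, {"tx": 0, "ty": 0, "tz": 6, "roll": 0}, {"tx": 0, "ty": 0, "tz": 9, "roll": 0}, {"tx": 0, "ty": 0, "tz": 12, "roll": 0}, {"tx": 0, "ty": 0, "tz": 13, "roll": 0}, {"tx": 0, "ty": 0, "tz": 13, "roll": 0}, {"tx": 0, "ty": 0, "tz": 13, "roll": 0}]'

```text
t: 6.8
eef_pos: [487.2, -304.9, 89.8]
tcp_rot: [3.141, 0.0, 1.886]
ft_force: [-0.4, -1.1, -0.2]
opening: 0.084
grip_force: 30.0
```

Emit:
step_arm --moves '[{"tx": 0, "ty": 0, "tz": 1, "roll": 0}, {"tx": 0, "ty": 0, "tz": 2, "roll": 0}, {"tx": 0, "ty": 0, "tz": 2, "roll": 0}, {"tx": 0, "ty": 0, "tz": 2, "roll": 0}]'

```text
t: 7.13
eef_pos: [487.3, -305.0, 87.8]
tcp_rot: [3.141, 0.0, 1.886]
ft_force: [-0.6, -0.4, 2.2]
opening: 0.08
grip_force: 30.0
```

Emit:
step_arm --moves '[{"tx": 0, "ty": 0, "tz": 1, "roll": 0}, {"tx": 0, "ty": 0, "tz": 1, "roll": 0}, {"tx": 0, "ty": 0, "tz": 1, "roll": 0}]'

```text
t: 7.38
eef_pos: [487.4, -305.0, 87.8]
tcp_rot: [3.141, 0.001, 1.886]
ft_force: [-2.7, 2.5, 13.8]
opening: 0.083
grip_force: 30.0
```

Emit:
step_arm --moves '[{"tx": 0, "ty": 0, "tz": 0, "roll": 0}, {"tx": 0, "ty": 0, "tz": 0, "roll": 0}, {"tx": 0, "ty": 0, "tz": 0, "roll": 0}, {"tx": 0, "ty": 0, "tz": 0, "roll": 0}]' --grip 24

```text
t: 7.72
eef_pos: [487.1, -304.8, 86.4]
tcp_rot: [-3.141, -0.0, 1.886]
ft_force: [0.8, 0.4, -0.4]
opening: 0.244
grip_force: 0.0
```

Emit:
step_arm --moves '[{"tx": 0, "ty": 0, "tz": -5, "roll": 0}, {"tx": 0, "ty": 0, "tz": -15, "roll": 0}, {"tx": 0, "ty": 0, "tz": -30, "roll": 0}, {"tx": 0, "ty": 0, "tz": -50, "roll": 0}, {"tx": 0, "ty": 0, "tz": -75, "roll": 0}, {"tx": 0, "ty": 0, "tz": -100, "roll": 0}, {"tx": 0, "ty": 0, "tz": -110, "roll": 0}, {"tx": 0, "ty": 0, "tz": -110, "roll": 0}]'

```text
t: 8.38
eef_pos: [487.9, -305.4, 199.4]
tcp_rot: [3.139, 0.004, 1.886]
ft_force: [-0.1, 0.4, -0.0]
opening: 0.251
grip_force: 0.0
```

```bash
python3 go.py 527.5 -292.2 190 1.883; python3 pic.py g3 scene,150,90 top,330,140
```

```text
t 8.38 pos [ 487.9 -305.4  199.4] rot [3.139 0.004 1.886] shift [ 0.3 41.7  9.5] roll 0.003 open 23.9 F [-0.1  0.4 -0. ] g 0.0
```

View pics/g3.png

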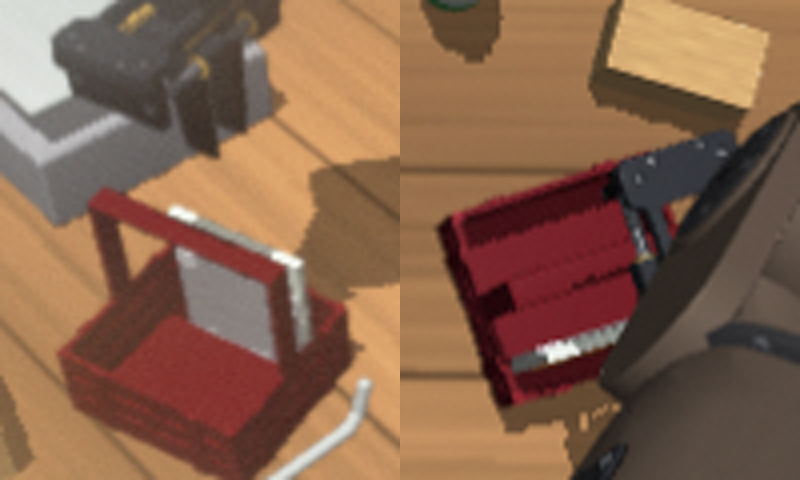

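The pack stands upright in the -x half of the basket, and the basket has not moved. Next is the bar.

Emit:
step_arm --moves '[{"tx": 0, "ty": 21, "tz": 0, "roll": 0}, {"tx": 0, "ty": 42, "tz": 0, "roll": 0}, {"tx": 0, "ty": 42, "tz": 0, "roll": 0}, {"tx": 0, "ty": 42, "tz": 5, "roll": 0}, {"tx": 0, "ty": 42, "tz": 20, "roll": 0}, {"tx": 0, "ty": 42, "tz": 35, "roll": 0}, {"tx": 0, "ty": 42, "tz": 50, "roll": 0}, {"tx": 0, "ty": 42, "tz": 60, "roll": 0}, {"tx": 0, "ty": 42, "tz": 68, "roll": 0}, {"tx": 0, "ty": 42, "tz": 68, "roll": 0}, {"tx": 0, "ty": 42, "tz": 68, "roll": 0}]' --grip 44

```text
t: 9.4
eef_pos: [526.8, -292.0, 128.3]
tcp_rot: [-3.141, -0.001, 1.886]
ft_force: [-0.3, 0.5, 0.1]
opening: 0.465
grip_force: 0.0
```

Emit:
step_arm --moves '[{"tx": 0, "ty": 0, "tz": 0, "roll": 0}, {"tx": 0, "ty": 0, "tz": 0, "roll": 0}, {"tx": 0, "ty": 0, "tz": 0, "roll": 0}, {"tx": 0, "ty": 0, "tz": 0, "roll": 0}, {"tx": 0, "ty": 0, "tz": 0, "roll": 0}, {"tx": 0, "ty": 0, "tz": 0, "roll": 0}]' --grip 15

```text
t: 9.9
eef_pos: [527.6, -292.0, 129.1]
tcp_rot: [3.14, 0.001, 1.886]
ft_force: [3.0, 0.6, 3.1]
opening: 0.206
grip_force: 30.0
```

Emit:
step_arm --moves '[{"tx": 0, "ty": 0, "tz": -2, "roll": 0}, {"tx": 0, "ty": 0, "tz": -6, "roll": 0}, {"tx": 0, "ty": 0, "tz": -12, "roll": 0}, {"tx": 0, "ty": 0, "tz": -22, "roll": 0}, {"tx": 0, "ty": 0, "tz": -34, "roll": 0}, {"tx": 0, "ty": 0, "tz": -48, "roll": 0}, {"tx": 0, "ty": 0, "tz": -62, "roll": 0}, {"tx": 0, "ty": 0, "tz": -76, "roll": 0}, {"tx": 0, "ty": 0, "tz": -88, "roll": 0}, {"tx": 0, "ty": 0, "tz": -98, "roll": 0}, {"tx": 0, "ty": 0, "tz": -104, "roll": 0}, {"tx": 0, "ty": 0, "tz": -108, "roll": 0}]'

```text
t: 10.9
eef_pos: [527.1, -291.9, 237.6]
tcp_rot: [3.141, 0.001, 1.886]
ft_force: [0.1, 0.8, -3.7]
opening: 0.209
grip_force: 30.0
```

```bash
python3 go.py 514.8 -25.2 237 1.619; python3 pic.py g4 scene,150,90 top,330,140
```

```text
t 10.9 pos [ 527.1 -291.9  237.6] rot [3.141e+00 1.000e-03 1.886e+00] shift [257.4  71.    0.5] roll 0.267 open 19.8 F [ 0.1  0.8 -3.7] g 29.995310604572296
```

View pics/g4.png

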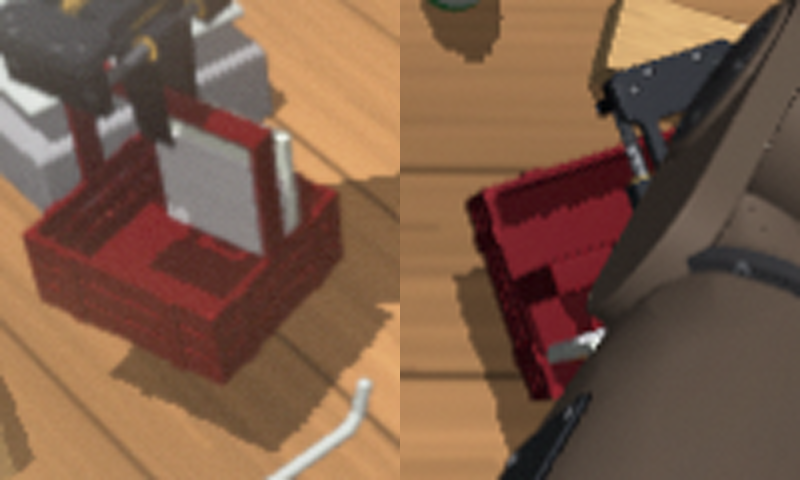

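The basket hangs level off the counter with the pack upright. I'm moving it slowly to in front of the hook.

Emit:
step_arm --moves '[{"tx": 2, "ty": 0.5, "tz": 0, "roll": 0}, {"tx": 6, "ty": 1.5, "tz": 0, "roll": 0}, {"tx": 12, "ty": 3.5, "tz": 0, "roll": 0.01}, {"tx": 20, "ty": 5.5, "tz": 0, "roll": 0.02}, {"tx": 30, "ty": 8, "tz": 0, "roll": 0.03}, {"tx": 42, "ty": 12, "tz": 0, "roll": 0.04}, {"tx": 55, "ty": 15, "tz": 0, "roll": 0.05}, {"tx": 68, "ty": 19, "tz": 0, "roll": 0.06}, {"tx": 80, "ty": 22, "tz": 0, "roll": 0.07}, {"tx": 90, "ty": 25, "tz": 0, "roll": 0.08}, {"tx": 97, "ty": 27, "tz": 0, "roll": 0.09}, {"tx": 100, "ty": 28, "tz": 0, "roll": 0.09}]'

```text
t: 12.0
eef_pos: [522.6, -186.6, 236.7]
tcp_rot: [3.142, -0.0, 1.796]
ft_force: [1.1, -0.4, -4.2]
opening: 0.207
grip_force: 30.0
```

```bash
python3 go.py 514.8 -25.2 237 1.619
```

```text
t 12.0 pos [ 522.6 -186.6  236.7] rot [ 3.142 -0.     1.796] shift [159.   28.5  -0.2] roll 0.177 open 19.7 F [ 1.1 -0.4 -4.2] g 29.99556005001068
```

Emit:
step_arm --moves '[{"tx": 3, "ty": 0.5, "tz": 0, "roll": 0}, {"tx": 9, "ty": 1.5, "tz": 0, "roll": 0.01}, {"tx": 19, "ty": 3.5, "tz": 0, "roll": 0.02}, {"tx": 33, "ty": 6, "tz": 0, "roll": 0.04}, {"tx": 49, "ty": 9, "tz": 0, "roll": 0.06}, {"tx": 67, "ty": 12, "tz": 0, "roll": 0.08}, {"tx": 85, "ty": 15, "tz": 0, "roll": 0.1}, {"tx": 103, "ty": 18, "tz": 0, "roll": 0.12}, {"tx": 121, "ty": 22, "tz": 0, "roll": 0.14}, {"tx": 138, "ty": 25, "tz": 0, "roll": 0.16}, {"tx": 151, "ty": 27, "tz": 0, "roll": 0.17}, {"tx": 159, "ty": 28, "tz": 0, "roll": 0.18}]'

```text
t: 13.0
eef_pos: [514.3, -25.6, 236.6]
tcp_rot: [3.142, -0.0, 1.615]
ft_force: [0.4, -0.8, -3.8]
opening: 0.206
grip_force: 30.0
```

```bash
python3 go.py 592.7 -21.4 237 1.619; python3 pic.py g5 scene,180,110 top,230,110
```

```text
t 13.0 pos [514.3 -25.6 236.6] rot [ 3.142 -0.     1.615] shift [ 0.7 78.5 -0.4] roll -0.004 open 19.6 F [ 0.4 -0.8 -3.8] g 29.99514788389206
```

View pics/g5.png

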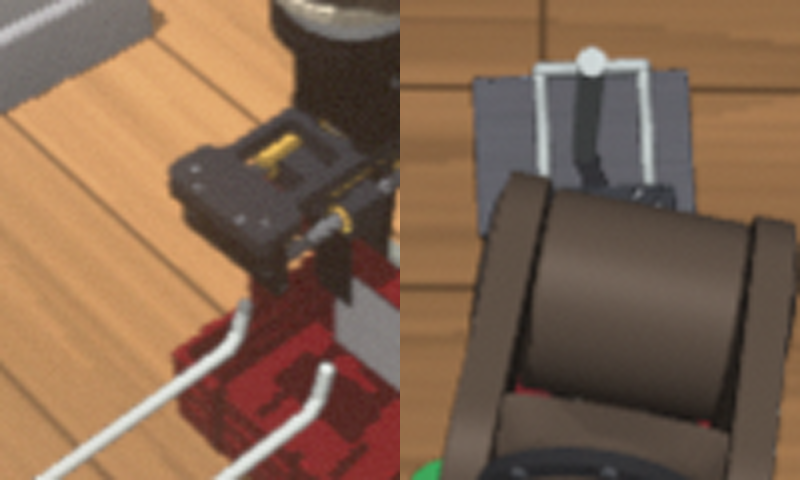

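The bar is square to the prongs and in front of the tips, and the fingers line up with the gap. Moving in above the tips.

Emit:
step_arm --moves '[{"tx": 0, "ty": 2, "tz": 0, "roll": 0}, {"tx": 0, "ty": 6, "tz": 0, "roll": 0}, {"tx": 0, "ty": 13, "tz": 0, "roll": 0}, {"tx": 0, "ty": 22, "tz": 0, "roll": 0}, {"tx": 0, "ty": 32, "tz": 0, "roll": 0}, {"tx": 1, "ty": 43, "tz": 0, "roll": 0}, {"tx": 1, "ty": 53, "tz": 0, "roll": 0}, {"tx": 1, "ty": 62, "tz": 0, "roll": 0}, {"tx": 1, "ty": 70, "tz": 0, "roll": 0}, {"tx": 1, "ty": 75, "tz": 0, "roll": 0}, {"tx": 1, "ty": 78, "tz": 0, "roll": 0}, {"tx": 1, "ty": 78, "tz": 0, "roll": 0}]'

```text
t: 14.1
eef_pos: [592.8, -22.4, 236.4]
tcp_rot: [-3.141, -0.0, 1.616]
ft_force: [-0.4, 0.3, -4.2]
opening: 0.206
grip_force: 30.0
```

```bash
python3 go.py 592.7 -21.4 195 1.619; python3 pic.py g6 scene,180,110 scene,120,150
```

```text
t 14.1 pos [592.8 -22.4 236.4] rot [-3.141 -0.     1.616] shift [ 1.  -0.1 41.4] roll -0.003 open 19.6 F [-0.4  0.3 -4.2] g 29.995484948158264
```

View pics/g6.png

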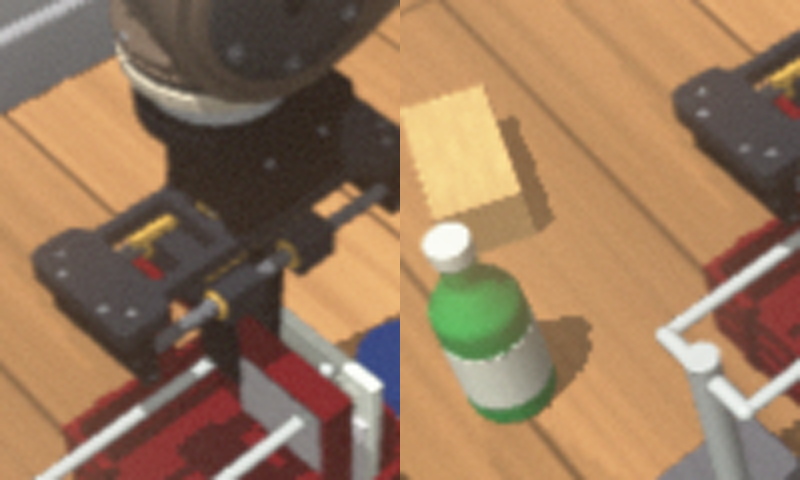

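The bar is past the upturned tips, which sit between the bar and the pack. Lowering straight down now.

Emit:
step_arm --moves '[{"tx": 0, "ty": 0, "tz": 2, "roll": 0}, {"tx": 1, "ty": 0, "tz": 5, "roll": 0}, {"tx": 1, "ty": 0, "tz": 9, "roll": 0}, {"tx": 1, "ty": 0, "tz": 14, "roll": 0}, {"tx": 1, "ty": 0, "tz": 19, "roll": 0}, {"tx": 1, "ty": 0, "tz": 24, "roll": 0}, {"tx": 1, "ty": 0, "tz": 28, "roll": 0}, {"tx": 1, "ty": 0, "tz": 31, "roll": 0}, {"tx": 1, "ty": 0, "tz": 34, "roll": 0}, {"tx": 1, "ty": 0, "tz": 36, "roll": 0}, {"tx": 1, "ty": 0, "tz": 36, "roll": 0}]'

```text
t: 15.12
eef_pos: [592.3, -21.4, 200.2]
tcp_rot: [-3.141, -0.0, 1.616]
ft_force: [-0.5, 0.4, -4.7]
opening: 0.204
grip_force: 30.0
```

```bash
python3 go.py 599.7 -21.1 192 1.619
```

```text
t 15.12 pos [592.3 -21.4 200.2] rot [-3.141 -0.     1.616] shift [-0.1  7.4  8.2] roll -0.003 open 19.4 F [-0.5  0.4 -4.7] g 29.995393753051758
```

Emit:
step_arm --moves '[{"tx": 0, "ty": 1, "tz": 0, "roll": 0}, {"tx": 0, "ty": 3, "tz": 0, "roll": 0}, {"tx": 0, "ty": 5, "tz": 0, "roll": 0}, {"tx": 0, "ty": 7, "tz": 0, "roll": 0}, {"tx": 0, "ty": 7, "tz": 2, "roll": 0}, {"tx": 0, "ty": 7, "tz": 4, "roll": 0}, {"tx": 0, "ty": 7, "tz": 6, "roll": 0}, {"tx": 0, "ty": 7, "tz": 7, "roll": 0}, {"tx": 0, "ty": 7, "tz": 7, "roll": 0}]'

```text
t: 15.87
eef_pos: [599.2, -21.0, 193.3]
tcp_rot: [-3.141, -0.0, 1.616]
ft_force: [-0.4, 0.0, -4.1]
opening: 0.209
grip_force: 30.0
```

Emit:
step_arm --moves '[{"tx": 0, "ty": 0, "tz": 1, "roll": 0}, {"tx": 0, "ty": 0, "tz": 1.5, "roll": 0}, {"tx": 0, "ty": 0, "tz": 2, "roll": 0}, {"tx": 0, "ty": 0, "tz": 2, "roll": 0}]'

```text
t: 16.2
eef_pos: [599.3, -21.0, 191.6]
tcp_rot: [-3.142, -0.0, 1.616]
ft_force: [0.0, 0.5, -3.7]
opening: 0.206
grip_force: 30.0
```

Emit:
step_arm --moves '[{"tx": 0, "ty": 0, "tz": 0.5, "roll": 0}, {"tx": 0, "ty": 0, "tz": 1, "roll": 0}, {"tx": 0, "ty": 0, "tz": 1, "roll": 0}]'

```text
t: 16.45
eef_pos: [599.3, -21.1, 190.5]
tcp_rot: [-3.142, -0.0, 1.616]
ft_force: [0.1, -0.1, -3.8]
opening: 0.207
grip_force: 30.0
```

Emit:
step_arm --moves '[{"tx": 0, "ty": 0, "tz": 0.5, "roll": 0}, {"tx": 0, "ty": 0, "tz": 1, "roll": 0}, {"tx": 0, "ty": 0, "tz": 1, "roll": 0}, {"tx": 0, "ty": 0, "tz": 1, "roll": 0}]'

```text
t: 16.78
eef_pos: [599.4, -21.0, 189.9]
tcp_rot: [3.141, 0.0, 1.616]
ft_force: [-1.2, 1.4, -0.4]
opening: 0.204
grip_force: 30.0
```

Contact: the prongs have taken most of the weight. I'll settle it slightly more and release.

Emit:
step_arm --moves '[{"tx": 0, "ty": 0, "tz": 0.3, "roll": 0}, {"tx": 0, "ty": 0, "tz": 0.3, "roll": 0}, {"tx": 0, "ty": 0, "tz": 0.3, "roll": 0}]'

```text
t: 17.03
eef_pos: [599.5, -21.1, 189.8]
tcp_rot: [3.141, 0.0, 1.616]
ft_force: [-2.3, 0.1, 6.7]
opening: 0.204
grip_force: 30.0
```

Emit:
step_arm --moves '[{"tx": 0, "ty": 0, "tz": 0, "roll": 0}, {"tx": 0, "ty": 0, "tz": 0, "roll": 0}, {"tx": 0, "ty": 0, "tz": 0, "roll": 0}, {"tx": 0, "ty": 0, "tz": 0, "roll": 0}, {"tx": 0, "ty": 0, "tz": 0, "roll": 0}, {"tx": 0, "ty": 0, "tz": 0, "roll": 0}]' --grip 44

```text
t: 17.53
eef_pos: [599.4, -21.1, 189.2]
tcp_rot: [-3.142, -0.0, 1.616]
ft_force: [0.2, -0.6, -0.3]
opening: 0.457
grip_force: 0.0
```

Emit:
step_arm --moves '[{"tx": 0, "ty": 0, "tz": -3, "roll": 0}, {"tx": 0, "ty": 0, "tz": -8, "roll": 0}, {"tx": 0, "ty": 0, "tz": -16, "roll": 0}, {"tx": 0, "ty": 0, "tz": -28, "roll": 0}, {"tx": 0, "ty": 0, "tz": -45, "roll": 0}, {"tx": 0, "ty": 0, "tz": -70, "roll": 0}, {"tx": 0, "ty": 0, "tz": -100, "roll": 0}, {"tx": 0, "ty": 0, "tz": -130, "roll": 0}, {"tx": 0, "ty": -20, "tz": -160, "roll": 0}, {"tx": 0, "ty": -50, "tz": -180, "roll": 0}, {"tx": 0, "ty": -80, "tz": -190, "roll": 0}, {"tx": 0, "ty": -110, "tz": -190, "roll": 0}]'

```text
t: 18.53
eef_pos: [488.6, -26.0, 382.3]
tcp_rot: [3.137, 0.001, 1.616]
ft_force: [-0.4, -1.9, 0.5]
opening: 0.466
grip_force: 0.0
```

Emit:
step_arm --moves '[{"tx": 30, "ty": 0, "tz": 0, "roll": 0}, {"tx": 65, "ty": 0, "tz": 0, "roll": 0}, {"tx": 105, "ty": 0, "tz": 0, "roll": 0}, {"tx": 145, "ty": 0, "tz": 0, "roll": 0}, {"tx": 185, "ty": 0, "tz": 0, "roll": 0}, {"tx": 225, "ty": 0, "tz": 0, "roll": 0}, {"tx": 265, "ty": 0, "tz": 0, "roll": 0}, {"tx": 300, "ty": 0, "tz": 0, "roll": 0}, {"tx": 320, "ty": 0, "tz": 0, "roll": 0}, {"tx": 330, "ty": 0, "tz": 0, "roll": 0}, {"tx": 330, "ty": 0, "tz": 0, "roll": 0}]'

```text
t: 19.45
eef_pos: [474.2, 305.0, 379.6]
tcp_rot: [3.141, -0.0, 1.618]
ft_force: [-0.1, -0.8, 0.3]
opening: 0.465
grip_force: 0.0
```

I've used all ten picture views, so I'll check the result numerically.

```bash
python3 - <<'E'
from cell import optics
import time
from h import *
np.set_printoptions(precision=1,suppress=True)
f=np.load('fit.npz'); p=W(f['stand'],[[-115,0,0]])[0][:2]; P=[*p,f['stand'][2]]
A={n:optics.read_camera(n)["pixels"] for n in C}
for _ in range(8): optics.read_camera("top")
for n in C:
    B=optics.read_camera(n)["pixels"]
    d=cv2.absdiff(A[n],B).max(2); print(n,"moving px",(d>40).sum())
    b,g,r=[B[...,i].astype(int) for i in range(3)]
    red=((r>1.8*g+10)&(r>1.8*b+10)&(r<170)).astype(np.uint8)
    L=[(x,y,z) for x in(-70,70) for y in(-75,75) for z in(0,60)]+[(x,y,z) for x in(-10,10) for y in(-75,75) for z in(147,153)]
    best=[]
    def mask(dz,dp,dr,dx,dy):
        m=np.zeros(red.shape,np.uint8)
        from scipy.spatial.transform import Rotation as R
        def T(l):
            q=R.from_euler("xyz",[dr,dp,0]).apply(np.float64(l)-[0,0,150])
            w=W(P,q+[dx,dy,212+dz]); return proj(n,w)
        cv2.fillConvexPoly(m,cv2.convexHull(T(L[:8]).astype(np.float32)).astype(np.int32),1)
        bar=cv2.convexHull(T(L[8:]).astype(np.float32)).astype(np.int32); cv2.fillConvexPoly(m,bar,1)
        for y in(-75,75):
            lg=[(x,y+e,z) for x in(-10,10) for e in (-3,3) for z in(50,150)]
            cv2.fillConvexPoly(m,cv2.convexHull(T([(x,max(-75,min(75,yy)),z) for x,yy,z in lg]).astype(np.float32)).astype(np.int32),1)
        return m
    box=cv2.dilate(mask(0,0,0,0,0),np.ones((25,25)))
    rr=red*box; pk=((B.min(2)>120)&(box>0)).astype(np.uint8)
    def iou(*a):
        m=mask(*a); k=1-pk; return round(float((m&rr&k).sum()/((m|rr)&k).sum()),3)
    print("nominal",iou(0,0,0,0,0))
    for nm,i,vals in(("dz",0,(-20,-10,10)),("pitch",1,(-.2,-.1,-.05,.05,.1,.2)),("roll",2,(-.2,-.1,-.05,.05,.1,.2)),("dx",3,(-10,-5,5,10)),("dy",4,(-10,-5,5,10))):
        print(nm,[(v,iou(*[v if j==i else 0 for j in range(5)])) for v in vals])
    # pack top expected pixels
    q=proj(n,W(P,[(-42,y,115+62) for y in(-50,0,50)])); print("pack top px",q.round(),[B[int(v),int(u)].tolist() for u,v in q])
    q=proj(n,W(f['pack'],[(0,y,100) for y in(-50,0,50)])); print("old pack place",[B[int(v),int(u)].tolist() for u,v in q])
    cv2.imwrite(f"pics/end_{n}.png",B)
    # bystanders
    print("changed elsewhere", ((cv2.absdiff(B,C[n]["pixels"]).max(2)>60)&(box==0)).sum())
E
```

```text
top moving px 1098
nominal 0.798
dz [(-20, 0.804), (-10, 0.8), (10, 0.789)]
pitch [(-0.2, 0.613), (-0.1, 0.679), (-0.05, 0.752), (0.05, 0.78), (0.1, 0.719), (0.2, 0.611)]
roll [(-0.2, 0.652), (-0.1, 0.752), (-0.05, 0.803), (0.05, 0.75), (0.1, 0.691), (0.2, 0.594)]
dx [(-10, 0.737), (-5, 0.794), (5, 0.758), (10, 0.712)]
dy [(-10, 0.746), (-5, 0.805), (5, 0.741), (10, 0.686)]
pack top px [[300. 190.]
 [280. 191.]
 [260. 192.]] [[63, 59, 121], [140, 139, 174], [56, 49, 131]]
old pack place [[70, 119, 179], [69, 117, 179], [67, 115, 175]]
changed elsewhere 30860
scene moving px 81
nominal 0.553
dz [(-20, 0.511), (-10, 0.546), (10, 0.545)]
pitch [(-0.2, 0.5), (-0.1, 0.522), (-0.05, 0.54), (0.05, 0.54), (0.1, 0.502), (0.2, 0.436)]
roll [(-0.2, 0.502), (-0.1, 0.548), (-0.05, 0.557), (0.05, 0.532), (0.1, 0.524), (0.2, 0.502)]
dx [(-10, 0.511), (-5, 0.541), (5, 0.543), (10, 0.518)]
dy [(-10, 0.552), (-5, 0.556), (5, 0.54), (10, 0.536)]
pack top px [[239. 195.]
 [254. 207.]
 [270. 220.]] [[181, 189, 186], [243, 249, 247], [221, 228, 227]]
old pack place [[84, 143, 216], [85, 142, 213], [87, 144, 212]]
changed elsewhere 29246
```

```bash
python3 - <<'E'
from cell import optics,env
from h import *
f=np.load('fit.npz'); P=[*W(f['stand'],[[-115,0,0]])[0][:2],f['stand'][2]]
i0={n:cv2.imread(f"pics/{n}0.png") for n in C}
for k in range(2):
  for n in C:
    A=optics.read_camera(n)["pixels"]
    for _ in range(6): optics.read_camera(n)
    B=optics.read_camera(n)["pixels"]
    v,u=np.where(cv2.absdiff(A,B).max(2)>40); print(n,len(u),(u.min(),u.max(),v.min(),v.max()) if len(u) else "")
print(env.state()["t"],abs(env.state()["qvel"]).max())
for n,pts in(("top",dict(red=(194,132),green=(242,236),blue=(296,247),soap=(139,149),tin=(140,296),bottle=(347,125),carton=(401,153))),("scene",dict(red=(262,367),green=(312,243),blue=(282,203),tin=(448,277),bottle=(145,235),carton=(134,187),soap=(330,408),smallA=(370,308),smallB=(354,345)))):
    B=optics.read_camera(n)["pixels"]
    for k,(u,v) in pts.items():
        t=i0[n][max(0,v-14):v+14,u-14:u+14]; v0=max(0,v-26);u0=u-26
        r=cv2.matchTemplate(B[v0:v+26,u0:u+26],t,cv2.TM_CCOEFF_NORMED); _,m,_,l=cv2.minMaxLoc(r)
        print(n,k,round(m,2),(l[0]+u0-(u-14),l[1]+v0-max(0,v-14)))
# pack bright pixels within basket, top view
B=optics.read_camera("top")["pixels"]; w=np.argwhere(B[170:215,248:312].min(2)>95)+[170,248]
for r in np.unique(w[:,0]): c=w[w[:,0]==r,1]; print(r,c.min(),c.max(),len(c))
E
```

```text
top 42 (np.int64(69), np.int64(240), np.int64(160), np.int64(393))
scene 2 (np.int64(428), np.int64(431), np.int64(238), np.int64(262))
top 0 
scene 0 
21.65 0.0022213130784764453
top red 1.0 (0, 0)
top green 1.0 (0, 0)
top blue 1.0 (0, 0)
top soap 1.0 (0, 0)
top tin 0.29 (3, -1)
top bottle 1.0 (0, 0)
top carton 1.0 (0, 0)
scene red 0.77 (0, 0)
scene green 1.0 (0, 0)
scene blue 1.0 (0, 0)
scene tin 1.0 (0, 0)
scene bottle 1.0 (0, 0)
scene carton 0.99 (0, 0)
scene soap 1.0 (0, 0)
scene smallA 0.5 (0, 0)
scene smallB 0.91 (0, 0)
176 292 293 2
177 292 294 3
178 266 295 7
179 266 295 7
180 266 294 6
181 266 294 6
182 266 294 6
183 266 295 6
184 266 295 6
185 266 295 7
186 266 294 5
187 266 268 3
191 279 302 22
192 258 302 45
193 258 302 45
194 258 301 44
195 258 276 19
```

```bash
python3 -c "
from cell import env
print(env.job_done())"
```

```text
the job is handed in; nothing more can be done
None
```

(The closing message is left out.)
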